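# Set the detector gain with the tuning tool

## Robot

A 6-joint arm with a two-finger parallel gripper is mounted at the origin on the work surface. World frame = base frame: x ahead of the robot, y to its left, z up, the work surface at z = 0. Lengths are in mm, angles in rad, forces in N, time in s.
With the tool pointing down it reaches from about 350 to 875 mm from the base axis. Payload 4.2 kg.
Tool frame: the origin (TCP) lies between the finger pads; the fingertips stand 14 mm ahead of it and the grasp point (between the pads) lies 5 mm behind it; z points along the fingers, y is the line along which they close (so a half turn about z gives the same grasp; the last joint's range is limited). The gripper opens to 85 mm and grips with 20 to 120 N. Pads are 22 mm wide; open, the fingers measure 114 mm over their backs; the gripper's body (76 mm by 85 mm) begins 54 mm behind the grasp point. The pads swing forward as they close: fully open they stand 13 mm farther back than shut.
Start: joints at [-0.975, 0.385, 0.008, 0, -1.194, -0.259], TCP at [206.558, -589.859, 245.312] pointing down, gripper open.
Joint ranges: [-3.14, 3.14], [-1.21, 2.06], [-1.07, 1.41], [-3.16, 2.05], [-2.99, -0.16], [-3.1, 3.1]. Speed limits (rad/s): [2.79, 2.79, 3.14, 3.14, 3.14, 3.14].

## Interface

Orientations are given as a unit quaternion [x, y, z, w].
In Python, from bench import * gives the robot as it stands.
- The arm moves only by the tool carry_out, never from a script. Its argument "motion" is a list of rows, each a list of 7 numbers: the turn, a rotation vector about the tool's x, y, z in rad, then the shift along the tool's x, y, z in mm, then the opening, from -1 (shut) to 1 (fully open), so that 0 is half open. A call has 1 to 5 rows; each row is the pose to reach, as a shift and turn from the pose commanded when the call began, along the tool's axes at that moment; what a row does not reach only later rows make up. A row lasts 1/8 s, in which the tool goes at most 62.5 mm and 10.7 degrees, less where a joint would pass 70% of its speed; a pose out of reach is approached as far as the arm can. A call with a gripper value outside its range is refused whole. The fingers move at their own pace and stop on an object; the grip force is fixed at half the most. Time passes only in rows, so rows that repeat a pose let the fingers close. It gives the time, the measured TCP pose, the force, the opening and the grip force at its end, in the units of the state.
- read_state(): the state, without advancing time (a new reading comes with each control period).
- get_image(name): name is "scene" or "side" or "wrist"; returns a dict with "color" (480x640x3 uint8, blue, green, red), "mtx" (3x3 intrinsics, pixels), "position" and "orientation" of the camera in the world. Camera axes: x right, y down, z forward; pixel columns grow to the right and rows downward; lengths in mm; the calibration is good to about 2 mm. The wrist camera is an equidistant fisheye: a pixel r from the principal point sees the ray r / f radians off the axis. A picture is of the moment at which its call begins. There is no depth.
- job_done(): hands the job in; it is judged then, once.
The state is a dict: "clock": time; "joints": joint angles; "joint_vel": joint speeds; "joint_efforts": joint torques, N m; "position": TCP position; "ee_rot": TCP orientation; "contact_force": force on the tool from outside, world axes, zero at the start; "wrist_torque": the same for the moment, N m; "gripper_width": finger opening in mm; "grasp_force": force on a finger pad.
Only numpy, scipy, OpenCV 4.12 (cv2) and the standard library are available. Lean on these libraries where they do the work, as an engineer would, in place of code of your own. Each camera call takes 0.05 s, during which the arm holds its last target. There are 200 camera calls.

## Task

Take the plastic tuning tool with the flat-sided handle out of its stand and seat its blade fully in the slotted trimmer screw, deep in the guide cup on the amplifier module; the slot lies somewhat off the pointer line, so feel for it with a light push and never lean on the screw. Turn the screw with the tool until the dial's pointer stands at the raised index mark, then put the tool back upright, fully down, in the hole it came from and let go. Keep the fingers off the module and leave the other things alone.

Things in the scene. Friction and masses are not known exactly. Their poses are not given: they have to be found in the camera images.
- module: The amplifier module, an aluminium box 130 (x) x 100 (y) x 40 high, fixed to the table, with the round gain dial in the middle of its top. Origin: centre of its underside, z up.
- dial (a joint): Angle of the gain dial (rad), counter-clockwise from above; it reads 0 when the pointer lies along the module's +x. The dial is a cream disc of 60 mm diameter, 4 mm thick, 43.5 to 47.5 mm above the table. It stays where it is left (friction about 0.02 N m); it stops at -1.5 and 2.2. It starts 0.4 to 0.9 rad clockwise of the index, so it must be turned counter-clockwise.
- pointer (a point): Point near the tip of the dial's raised black pointer bar, 27 mm out from the dial's axis; it turns with the dial.
- index (a point): The place where pointer stands when the dial is set: 27 mm out from the dial's axis on the line of the raised steel index mark (a rib 10 x 3 mm, standing 3 to 7 mm above the module's top, just outside the dial) on the grey ring (86 mm across) round the dial. Fixed, but set at a different angle each time.
- mouth (a point): Centre of the mouth of the black guide cup on the dial's axis, 70.5 mm above the table: a tube standing on the dial, about 25 mm across at its rim; the last 5 mm widen from the 13 mm bore to about 20 mm. The brass trimmer screw fills the bore below; a fully seated blade's tip lies 18.5 mm below the mouth.
- screw_face (a point): Centre of the trimmer screw's slotted face, 12.5 mm below the mouth at rest; it moves down with the screw but does not turn with it. The screw is sprung: it yields 1 mm per 5 N, and over 10 N (2 mm) strains it. Slot right across, 3.6 mm wide, 6 mm deep, its line up to 0.8 rad off the pointer's line: the screw turns freely within 0.8 rad either way before it takes the dial along.
- tuner: The tuning tool, white plastic, 84 mm long, about 40 g, standing tip down in one hole of the stand. Origin at the blade's tip, z up along the tool. Flat-sided handle from 40 to 84 mm above the tip, 22 mm along x and 16 mm along y: grip it across the 16 mm. Below it a flange of 24 mm diameter from 36 to 40 mm, which rests on the stand's top.
- blade_tip (a point): Middle of the end of the tuning tool's blade (the tool's origin). The blade is 11 mm wide along the tool's x, 2.4 mm thick along its y and 7 mm long; above it a round shank, 11.6 mm in diameter, goes up to the flange.
- stand: Grey block, 100 (x) x 46 (y) x 42 mm high, fixed, with two holes 25 mm either side of its middle along x, 15.5 mm in diameter and 38 mm deep, chamfered. One holds the tuning tool, the other the hex tool; which is in which varies. Origin: centre of its underside.
- hex_tool: Another tool standing in the other hole of the stand, of the same size but with a round waisted handle and a hexagon tip. Leave it. Origin at its tip.
- cover: Small aluminium cover plate, 85 x 42 x 5 mm, lying between module and stand. Bystander; origin at the centre of its underside.
- driver: Screwdriver with black handle, 170 mm, lying on the table. Bystander.
- mouse: Black computer mouse, about 85 x 60 x 35 mm. Bystander; origin on the table under its front half.
- reagent: White bottle, 56 mm diameter, 120 mm tall. Bystander; origin at the centre of its underside.
- parts_cup: Grey cup, 60 mm across, 50 mm tall. Bystander; origin at the centre of its underside.
- standoff_box: Cardboard box, 70 x 50 x 30 mm. Bystander; origin at the centre of its underside.
Mind the look-alikes: they are no part of the job. What is shaped like the tuner but blue or orange is not meant. Leave any purple look-alike of the module alone.

How it is judged (in metres and radians):
On the way, in this order (a step that is already met when the one before it is completed fails the run):
1. the tool's blade is seated in the screw's slot, its tip at least 4.5 mm below the screw's face (z of blade_tip in the frame of screw_face below -0.0045 m and horizontal distance between blade_tip and mouth below 0.004 m), for 0.2 s.
2. with the tool still in the cup, the pointer reaches the index (within 3 mm) (horizontal distance between pointer and index below 0.003 m and z of blade_tip in the frame of mouth below -0.013 m and horizontal distance between blade_tip and mouth below 0.006 m), for 0.2 s.
At the end, for the whole second after the job is handed in: The pointer stands within 3 mm of the index place (about 6 degrees), and the tuning tool is at rest, upright (within 0.12 rad) and fully down in the hole it came from (within 8 mm of where it started) (horizontal distance between pointer and index below 0.003 m and distance of tuner from where it was at the start of the episode below 0.008 m and angle between tuner's own z axis and vertical below 0.12 rad and linear speed of tuner below 0.02 m/s); the robot touches nothing.
It fails at once if the trimmer screw is pressed down more than 2 mm (10 N) (z of screw_face in the frame of mouth below -0.0145 m).
It fails at once if the tool is forced against the module with more than 40 N in all (contact force between tuner and module above 40 N).
It fails at once if the fingers push the module, its dial or its cup (more than 2 N) (contact force between the fingers and module above 2 N).
It fails at once if the hex tool is shifted more than 20 mm (distance of hex_tool from where it was at the start of the episode above 0.02 m).
It fails at once if a bystander is shifted more than 30 mm (distance of any of cover, driver, mouse, reagent, parts_cup, standoff_box from where it was at the start of the episode above 0.03 m).
It also fails if it takes over 58 s, if anything falls off the work surface, if the arm or the gripper's body presses on something with over 40 N, if the wrist force passes 120 N, or if a joint passes its speed limit or range.

## Working session

There is one attempt and no reset: what is moved stays moved. The work goes in short steps, Python scripts to look and compute and a tool call to move; the robot and the scene stay as the last step left them, time stands still between calls to the robot, and variables do not carry over. Pictures are saved under pics/ and viewed, at most 10 in all, crops included, and the job is handed in when it is done.

Besides the shell and the picture viewer there is one more tool, called after "Call:" as a command line: name --pt "numbers of a row" for each row, then --argument value for the rest. carry_out: Moves the arm, as the interface text tells. Its arguments: {"type":"object","properties":{"motion":{"type":"array"}},"required":["motion"]}

```bash
ls; mkdir -p pics; cat > h.py <<'E'
from bench import *
import numpy as np, cv2
from scipy.spatial.transform import Rotation as R
def ray(im,u,v,fish=False):
    K=np.array(im["mtx"]);a=(u-K[0,2])/K[0,0];b=(v-K[1,2])/K[1,1]
    if fish:
        r=np.hypot(a,b);s=np.sin(r)/r if r>1e-9 else 1;d=np.array([a*s,b*s,np.cos(r)])
    else: d=np.array([a,b,1.])
    return np.array(im["position"],float),R.from_quat(im["orientation"]).apply(d)
def onz(im,u,v,z,fish=False):
    p,d=ray(im,u,v,fish);return p+d*(z-p[2])/d[2]
def proj(im,P,fish=False):
    K=np.array(im["mtx"]);c=R.from_quat(im["orientation"]).inv().apply(np.array(P,float)-im["position"])
    if fish:
        t=np.arctan2(np.hypot(c[0],c[1]),c[2]);n=np.hypot(c[0],c[1]);a,b=c[0]/n*t,c[1]/n*t
    else: a,b=c[0]/c[2],c[1]/c[2]
    return np.array([K[0,0]*a+K[0,2],K[1,1]*b+K[1,2]])
E
python3 - <<'E'
from h import *
s=read_state();print(s)
for n in("scene","side","wrist"):
    im=get_image(n);cv2.imwrite(f"pics/{n}0.png",im["color"]);print(n,im["mtx"],im["position"],im["orientation"])
E
```

```text
pics
{'clock': 0.0, 'joints': array([-9.75402955e-01,  3.85546275e-01,  6.60749096e-03, -4.97723134e-04,
       -1.19402764e+00, -2.58637701e-01]), 'joint_vel': array([ 2.00910221e-03, -3.61915714e-05, -9.20005779e-04,  5.31574952e-04,
       -9.79538631e-04,  8.73155404e-04]), 'joint_efforts': array([-1.70329713e-05, -3.92285657e+01,  1.88404298e+01,  4.18599442e+00,
       -4.51949338e-03, -1.79186287e-06]), 'position': array([ 206.3652442 , -589.34363724,  244.22079086]), 'ee_rot': array([-1.67492729e-01,  9.85872687e-01,  1.08341652e-03, -2.38843914e-04]), 'contact_force': array([ 0.10317407,  0.54032767, -0.95989735]), 'wrist_torque': array([-0.03902184, -0.03537581, -0.0003685 ]), 'grasp_force': 0.0, 'gripper_width': 85.40301147160194}
scene [[554.63810487   0.         317.68685626]
 [  0.         554.63810487 222.30691877]
 [  0.           0.           1.        ]] [1301.04457489  835.64253115  817.02665527] [ 0.3342767   0.81131133 -0.44883842 -0.1690476 ]
side [[538.88862912   0.         324.52312849]
 [  0.         538.88862912 242.21083913]
 [  0.           0.           1.        ]] [485.07025945 837.03104025 764.1549437 ] [-0.01323959  0.90857333 -0.41725165  0.01484158]
wrist [[371.64829954   0.         309.91302658]
 [  0.         371.64829954 235.87558796]
 [  0.           0.           1.        ]] [ 128.8791797  -616.96437834  372.66836936] [0.57112247 0.80475194 0.13268465 0.09267271]
```

View pics/scene0.png

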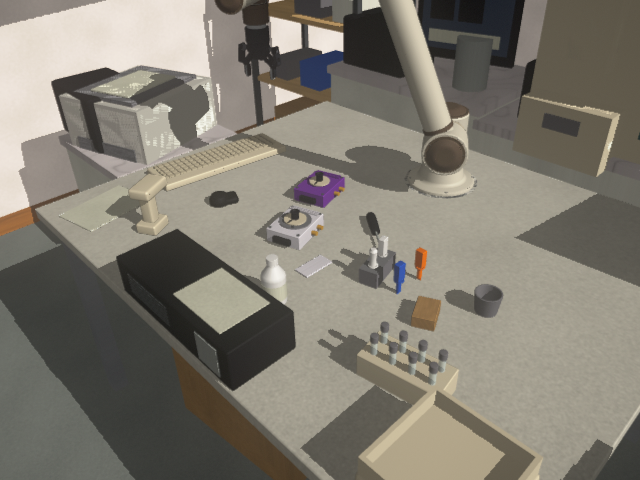

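View pics/side0.png

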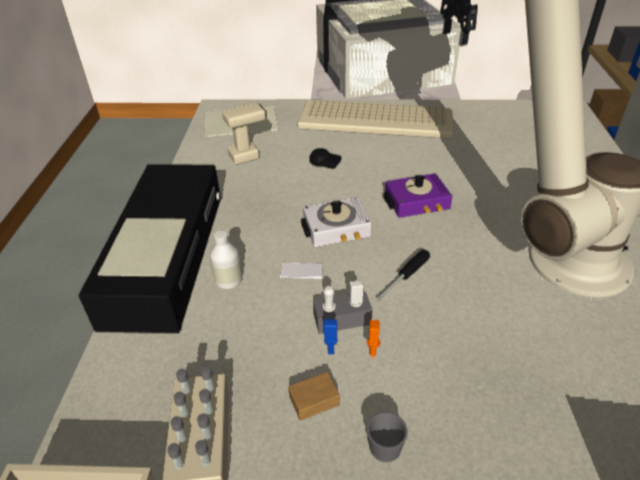

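In the side view, two white tools stand in the grey stand: (329,298) is waisted with a rounded top, which is the hex tool, and (356,293) is block-like, which is the tuner. The blue (330,335) and orange (374,337) ones are look-alikes. The silver module is at (337,220), and the purple one at (418,194) is not meant. I'll confirm with one enlarged crop and compute positions.

```bash
python3 - <<'E'
from h import *
s=get_image("side");c=get_image("scene")
a=cv2.resize(s["color"][270:365,295:395],(400,380),interpolation=cv2.INTER_CUBIC)
b=cv2.resize(c["color"][225:305,345:445],(400,320),interpolation=cv2.INTER_CUBIC)
b=cv2.copyMakeBorder(b,0,60,0,0,cv2.BORDER_CONSTANT)
cv2.imwrite("pics/crop1.png",np.hstack([a,b]))
print("tuner top",onz(s,356,284,88),onz(c,383,238,88))
print("hex top",onz(s,329,289,88),onz(c,374,250,88))
print("cup",onz(s,337,204,70),onz(c,294,212,70))
print("purple cup",onz(s,419,179,70),"bottle",onz(s,227,285,0))
print("blue",onz(s,331,352,0),"orange",onz(s,374,354,0))
for p in[(315,243),(370,234)]:print("mod edge",onz(s,*p,0))
E
```

```text
tuner top [464.86325235 162.48640341  88.        ] [467.49845875 162.96561732  88.        ]
hex top [512.12483521 175.77307427  88.        ] [517.95660652 179.46398235  88.        ]
cup [503.30913431 -97.32809923  70.        ] [514.45108554 -95.09547774  70.        ]
purple cup [ 318.28705321 -195.43538785   70.        ] bottle [720.03570559  82.82050983   0.        ]
blue [507.47075961 244.05300584   0.        ] orange [432.11654412 246.5810465    0.        ]
mod edge [550.28386478 -49.00756583   0.        ]
mod edge [430.0926615  -81.67104274   0.        ]
```

View pics/crop1.png

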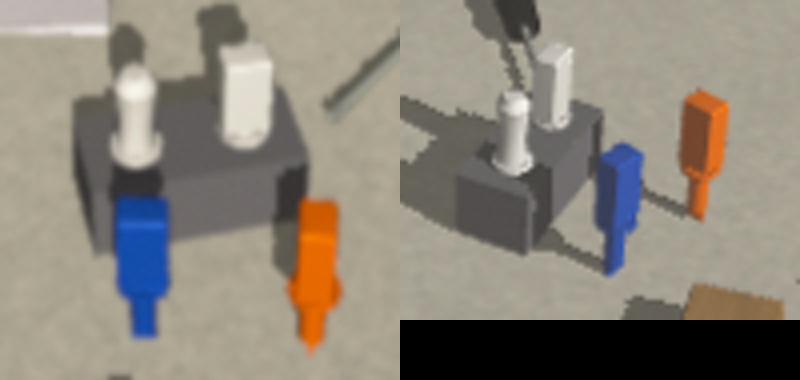

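Confirmed: the tuner is the flat-sided white tool at side (356,293), near world (466,162). Now moving towards the module for a closer look.

Call:
carry_out --pt "0 0 0 -450 365 0 0" --pt "0 0 0 -450 365 0 0" --pt "0 0 0 -450 365 0 0" --pt "0 0 0 -450 365 0 0" --pt "0 0 0 -450 365 0 0"

```text
clock: 0.88
position: [371.3, -322.1, 245.5]
ee_rot: [-0.168, 0.986, -0.0, 0.0]
contact_force: [0.3, -0.5, 1.0]
gripper_width: 42.7
grasp_force: 0.0
```

```bash
cat >> h.py <<'E'
def to(pos,yaw):
    s=read_state();q=R.from_quat(s["ee_rot"]);c,n=np.cos(yaw),np.sin(yaw)
    T=R.from_matrix(np.array([[c,n,0],[n,-c,0],[0,0,-1]]))
    print("t%.2f"%s["clock"],"pos",s["position"].round(1),"yaw %.4f"%np.arctan2(*q.as_matrix()[1::-1,0]),"j",s["joints"].round(3),"w%.1f g%.1f F"%(s["gripper_width"],s["grasp_force"]),s["contact_force"].round(2),s["wrist_torque"].round(3))
    print("rotvec",(q.inv()*T).as_rotvec().round(4),"shift",q.inv().apply(np.array(pos)-s["position"]).round(2))
E
python3 -c "
from h import *
to((508,-96,250),-2.805)"
```

```text
t0.88 pos [ 371.3 -322.1  245.5] yaw -2.8050 j [-0.383  0.156 -0.31   0.    -1.104 -0.851] w42.7 g0.0 F [ 0.28 -0.47  1.03] [-0.068 -0.132  0.043]
rotvec [-0.0005  0.0005  0.    ] shift [-203.7   168.25   -4.46]
```

Call:
carry_out --pt "0 0 0 -204 168 0 0" --pt "0 0 0 -204 168 0 0" --pt "0 0 0 -204 168 0 0" --pt "0 0 0 -204 168 0 0" --pt "0 0 0 -204 168 0 0"

```text
clock: 1.5
position: [509.0, -95.0, 245.1]
ee_rot: [-0.17, 0.986, 0.0, 0.0]
contact_force: [-0.3, -0.6, 0.6]
gripper_width: 42.6
grasp_force: 0.0
```

```bash
python3 -c "
from h import *
to((466,162,180),-2.805)
im=get_image('wrist');cv2.imwrite('pics/w1.png',im['color']);print(im['position'],im['orientation'])
for P in [(508,-96,70),(466,162,90),(514,177,90)]:print(proj(im,P,True))"
```

```text
t1.50 pos [509.  -95.  245.1] yaw -2.8006 j [ 0.129  0.202 -0.252 -0.    -1.116 -1.359] w42.6 g0.0 F [-0.31 -0.64  0.65] [0.002 0.058 0.007]
rotvec [0.0001 0.0003 0.0044] shift [-45.35 256.6   65.18]
[ 431.53840086 -122.66774893  373.46936636] [0.56922132 0.80605709 0.13251112 0.0932731 ]
[309.20285795 211.80591533]
[566.62512951 266.2039515 ]
[553.55164159 310.42805135]
```

View pics/w1.png

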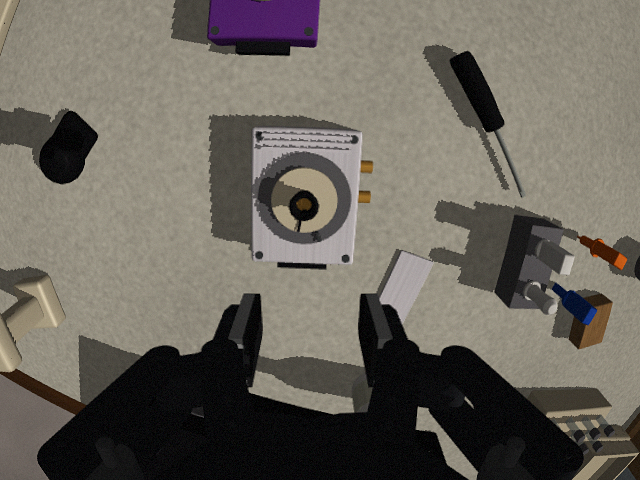

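The wrist view shows the cup mouth at (304,205), the dial's black pointer near (297,228), and the index near (316,237). The stand is at (530,262), with the tuner at (555,255) and the hex tool at (543,298). I'll enlarge the dial.

```bash
python3 -c "
from h import *
im=get_image('wrist');
a=cv2.resize(im['color'][150:250,250:360],(660,600),interpolation=cv2.INTER_CUBIC)
cv2.imwrite('pics/w1c.png',a)"
```

```text
(no output)
```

View pics/w1c.png

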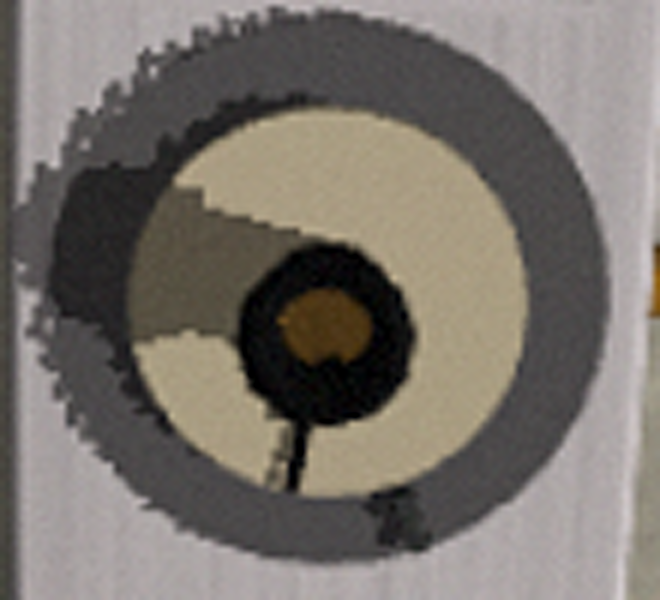

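```bash
python3 -c "
from h import *
im=get_image('wrist')
print(onz(im,304.3,205.5,70.5,True),'dial c',onz(im,304.7,200.5,47.5,True))
c=onz(im,304.3,205.5,70.5,True)
to((c[0]+77.5,c[1]+27.7,140),-2.805)"
```

```text
[ 502.89347076 -103.45801491   70.5       ] dial c [ 503.88325476 -103.07134509   47.5       ]
t1.65 pos [507.4 -97.7 245. ] yaw -2.8039 j [ 0.124  0.201 -0.254 -0.    -1.117 -1.357] w42.7 g0.0 F [-0.22  0.01  0.05] [-0.019  0.031  0.029]
rotvec [ 0.0002 -0.0009  0.0011] shift [-76.27  -3.49 104.97]
```

Call:
carry_out --pt "0 0 0 -76 -3.5 100 0" --pt "0 0 0 -76 -3.5 100 0" --pt "0 0 0 -76 -3.5 100 0" --pt "0 0 0 -76 -3.5 100 0"

```text
clock: 2.15
position: [580.1, -77.6, 145.8]
ee_rot: [-0.167, 0.986, -0.0, -0.0]
contact_force: [-0.7, 0.7, 1.2]
gripper_width: 42.5
grasp_force: 0.0
```

```bash
python3 -c "
from h import *
im=get_image('wrist')
to((466,162,180),-2.805)
im=get_image('wrist')
u,v=proj(im,(502.9,-103.5,60),True).astype(int);print(u,v)
v0=v-75;u0=u-90
cv2.imwrite('pics/w2c.png',cv2.resize(im['color'][v0:v0+150,u0:u0+180],(720,600),interpolation=cv2.INTER_CUBIC));print(u0,v0)"
```

```text
t2.20 pos [580.4 -77.3 147.1] yaw -2.8061 j [ 1.44e-01  4.04e-01 -2.28e-01  1.00e-03 -9.36e-01 -1.38e+00] w42.4 g0.0 F [0.42 0.   0.41] [-0.011 -0.04   0.015]
rotvec [-0.001   0.0023 -0.0011] shift [ 29.17 263.64 -33.24]
311 115
221 40
```

View pics/w2c.png

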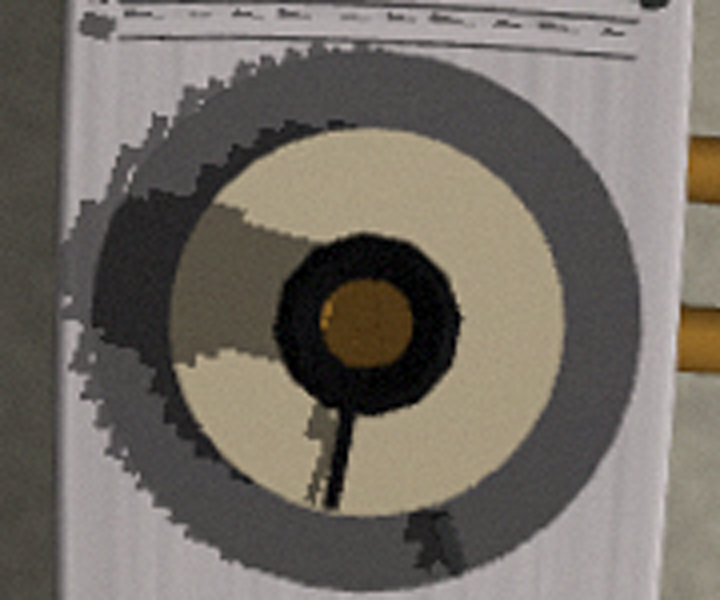

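The crop shows the dial centre at (366,322), the pointer tip at (333,505), and the index rib running from about (437,515) to (456,570) with its shadow on the left. The slot isn't visible, so I'll check the bore and compute the angles.

```bash
python3 -c "
from h import *
im=get_image('wrist');f=lambda x,y,z:onz(im,221+x/4,40+y/4,z,True)
d=cv2.cvtColor(im['color'],cv2.COLOR_BGR2HSV)
m=cv2.inRange(im['color'],(120,140,150),(200,215,225));
print('mouth',f(368,324,70.5),'face',f(367,323,58),'disc',f(367,322,47.5))
C=f(367,322,47.5)
for n,p in dict(ptip=(333,505,49),pin=(347,412,49),r1=(437,515,46),r2=(456,570,46)).items():
  v=f(*p)-C;print(n,v.round(1),np.hypot(*v[:2]),np.arctan2(v[1],v[0]))
g=im['color'][105:137,297:329].astype(int).sum(2)
g=im['color'][108:134,300:326,1];print(g)
"
```

```text
mouth [ 505.76345037 -101.55838513   70.5       ] face [ 505.87654786 -101.57266611   58.        ] disc [ 505.89827083 -101.48932316   47.5       ]
ptip [28.2  4.4  1.5] 28.580360903840656 0.1533905242609515
pin [14.   1.7  1.5] 14.069835736132935 0.11915584544297461
r1 [24.8 20.2 -1.5] 32.00071718678928 0.6847563527000662
r2 [32.  26.  -1.5] 41.26601653377962 0.6828346352502662
[[  0  13  11   5  12  20  10   6  15  12   4  15  17  12  16  15   6   0
   13   0   2   3  13   6   4   7]
 [ 14  16  13  13  17   7  11  12  22  21  32  41  43  49  36  24  37  20
   14  15   7   8   7   3   5  15]
 [ 20  12  18  12   0  12  29  41  51  49  51  59  55  53  56  42  54  45
   24  10   0   0  12  12   2  10]
 [ 15  13   7   2  19  31  53  58  63  52  54  55  57  55  56  56  54  61
   54  31   5   4   9  11  10   3]
 [ 12   9  11  19  42  48  54  54  51  55  50  57  52  53  56  58  50  51
   55  47  32  13   2   9   8   0]
 [ 15  11  16  40  58  55  60  53  55  55  54  56  52  58  58  51  52  55
   55  61  53  30  10   0  13   7]
 [ 12  11  54  75  54  56  51  59  58  57  59  59  54  55  56  4
[... 1416 characters left out ...]
51  54  56
   56  59  49  24  17   8   1   0]
 [ 10  14  15  13  13  39  55  53  52  62  54  49  57  52  55  50  48  48
   56  45  31  11   0  10   0   5]
 [ 12   8  11   4  16  19  40  55  57  60  54  55  55  54  59  59  51  57
   43  27   8   0   7   0   7   9]
 [ 15  16  11   7  14  11  14  37  36  36  31  43  45  37  39  24  33  33
   21  12   8   1   0   0  12   2]
 [  9  20  13  16   9   8  12  12  15  21  16  20  19  19  14   0  12   2
    2   0   6   6   4   2  12   3]
 [  9  17   8   6  23  15  16   2   3  10   2  12   8   6   5   3   9  10
   13   8   2   1  10   0  14   0]
 [  7  14  14  11   6   0   8   9  11  14   8   2   1   9   2   2   8  13
    4   6   5   0  11   0   7   7]]
```

Call:
carry_out --pt "0 0 0 29 264 -60 0" --pt "0 0 0 29 264 -60 0" --pt "0 0 0 29 264 -60 0" --pt "0 0 0 29 264 -60 0" --pt "0 0 0 29 264 -60 0"

```text
clock: 2.92
position: [464.9, 165.7, 208.8]
ee_rot: [-0.169, 0.986, 0.002, 0.003]
contact_force: [0.3, -0.7, 0.3]
gripper_width: 42.8
grasp_force: 0.0
```

```bash
python3 -c "
from h import *
im=get_image('wrist')
to((466,162,150),-2.805)
u,v=proj(im,(466,162,90),True).astype(int);print(u,v)
v0=max(v-75,0);u0=u-90
cv2.imwrite('pics/w3.png',im['color'])
cv2.imwrite('pics/w3c.png',cv2.resize(im['color'][v0:v0+150,u0:u0+180],(720,600),interpolation=cv2.INTER_CUBIC));print(u0,v0)"
```

```text
t2.98 pos [464.9 166.6 209.1] yaw -2.8009 j [ 0.674  0.19  -0.366 -0.    -1.007 -1.904] w42.6 g0.0 F [-0.72  1.26  0.48] [ 0.068  0.094 -0.01 ]
rotvec [0.0026 0.0074 0.0042] shift [ 0.95 -4.86 59.08]
304 233
214 158
```

View pics/w3c.png

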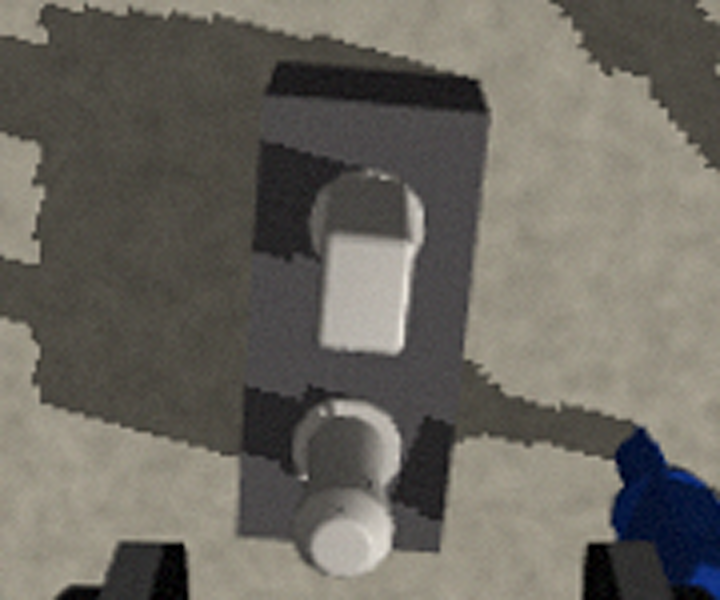

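The crop shows the tuner's flat top with corners (329,235), (412,242), (403,354) and (319,348). The hex tool's round top is at (344,543).

```bash
python3 -c "
from h import *
im=get_image('wrist');f=lambda x,y,z:onz(im,214+x/4,158+y/4,z,True)
c=[f(x,y,90) for x,y in [(329,235),(412,242),(403,354),(319,348)]]
P=np.mean(c,0);print('top',P)
for a,b in[(0,3),(1,2),(0,1),(3,2)]:
  d=c[b]-c[a];print(np.hypot(*d[:2]),np.arctan2(d[1],d[0]))
h=f(344,543,90);print('hex',h,np.arctan2(*(h-P)[1::-1]))
for a,b in[((268,95),(240,537)),((489,112),(440,550))]:
  d=f(*b,42)-f(*a,42);print('stand',np.hypot(*d[:2]),np.arctan2(d[1],d[0]))
F=f(368,213,46);print('flange',F)
to((P[0],P[1],66),-2.805)"
```

```text
top [464.96978419 163.60252525  90.        ]
20.926563998644866 0.24434585504996623
20.75264728314151 0.2699910021092413
14.405236140385039 1.822884540142555
14.93980988146894 1.834706594573031
hex [512.42494455 175.89318959  90.        ] 0.253426762280885
stand 99.94692308383917 0.25213376184118685
stand 99.61244931979863 0.25402494462255304
flange [462.15737415 162.71423831  46.        ]
t3.02 pos [465.4 165.2 208.4] yaw -2.8011 j [ 0.671  0.191 -0.366  0.    -1.007 -1.901] w42.9 g0.0 F [ 0.59 -0.28 -0.26] [-0.068 -0.052  0.018]
rotvec [0.0019 0.0061 0.0039] shift [  1.79  -1.67 142.37]
```

Call:
carry_out --pt "0 0 0.085 1 -1.5 60 0" --pt "0 0 0.085 1 -1.5 90 0" --pt "0 0 0.085 1 -1.5 90 0" --pt "0 0 0.085 1 -1.5 90 0"

```text
clock: 3.52
position: [466.7, 161.8, 117.1]
ee_rot: [-0.125, 0.992, 0.001, 0.002]
contact_force: [1.1, -0.7, 0.2]
gripper_width: 42.9
grasp_force: 0.0
```

```bash
python3 -c "
from h import *
to((464.7,163.6,66),-2.887)
im=get_image('wrist')
to((464.7,163.6,66),-2.887)
cv2.imwrite('pics/w4.png',im['color'])
m=cv2.inRange(im['color'],(150,150,150),(255,255,255));n,l,st,ce=cv2.connectedComponentsWithStats(m)
u,v=proj(im,(464.7,163.6,90),True);print(u,v)
for i in range(1,n):
  if st[i,4]>150 and np.hypot(*(ce[i]-(u,v)))<80:
    k,_=cv2.findContours((l==i).astype('uint8'),0,1)
    r=cv2.minAreaRect(k[0]);print(st[i],ce[i],r,onz(im,*r[0],90,True))
"
```

```text
t3.52 pos [466.7 161.8 117.1] yaw -2.8902 j [ 6.640e-01  3.030e-01 -4.850e-01  1.000e-03 -7.800e-01 -1.983e+00] w42.9 g0.0 F [ 1.15 -0.67  0.18] [ 0.034 -0.013 -0.001]
rotvec [ 0.0008  0.0034 -0.0032] shift [ 1.63  2.22 51.12]
t3.58 pos [466.7 162.  117.3] yaw -2.8901 j [ 6.640e-01  3.030e-01 -4.840e-01  1.000e-03 -7.790e-01 -1.984e+00] w43.1 g0.0 F [-0.01 -0.18  0.25] [ 0.007 -0.027  0.056]
rotvec [ 0.0012  0.0039 -0.0031] shift [ 1.76  1.98 51.29]
314.8470132054567 293.0804298667469
[306 315  24  26 196] [320.75      324.1377551] ((319.23028564453125, 323.8959655761719), (30.188528060913086, 15.113203048706055), 52.69605255126953) [480.78956047 170.05687494  90.        ]
[302 356  28  27 465] [316.06666667 370.29032258] ((316.5926513671875, 370.1836853027344), (18.935317993164062, 30.466079711914062), 47.29060745239258) [509.70792996 176.42859609  90.        ]
```

Call:
carry_out --pt "0 0 0 1.5 1.7 30 0" --pt "0 0 0 1.5 1.7 50 0" --pt "0 0 0 1.5 1.7 50 0" --pt "0 0 0 1.5 1.7 50 0"

```text
clock: 4.08
position: [464.6, 163.7, 66.9]
ee_rot: [-0.126, 0.992, 0.001, 0.001]
contact_force: [-0.1, -0.7, -0.9]
gripper_width: 42.9
grasp_force: 0.0
```

Call:
carry_out --pt "0 0 0 0 0 0 -1" --pt "0 0 0 0 0 0 -1" --pt "0 0 0 0 0 0 -1" --pt "0 0 0 0 0 0 -1" --pt "0 0 0 0 0 0 -1"

```text
clock: 4.7
position: [464.2, 163.5, 66.5]
ee_rot: [-0.126, 0.992, 0.0, 0.001]
contact_force: [-1.2, 0.6, 6.7]
gripper_width: 15.5
grasp_force: 58.8
```

```bash
python3 -c "
from h import *
to((464.7,163.6,66),-2.887)"
```

```text
t4.70 pos [464.2 163.5  66.5] yaw -2.8892 j [ 6.700e-01  3.790e-01 -5.400e-01  1.000e-03 -6.500e-01 -1.988e+00] w15.5 g58.8 F [-1.24  0.65  6.71] [-0.04   0.358  0.055]
rotvec [ 0.0004  0.002  -0.0022] shift [-0.47  0.    0.46]
```

Call:
carry_out --pt "0 0 0 0 0 -20 -1" --pt "0 0 0 0 0 -60 -1" --pt "0 0 0 0 0 -95 -1" --pt "0 0 0 0 0 -95 -1" --pt "0 0 0 0 0 -95 -1"

```text
clock: 5.32
position: [462.8, 162.7, 159.7]
ee_rot: [-0.125, 0.992, -0.0, -0.001]
contact_force: [-0.1, -0.7, -0.4]
gripper_width: 15.7
grasp_force: 59.2
```

```bash
python3 -c "
from h import *
to((505.5,-101.8,160),-3.14159-0.6)
s=get_image('side');cv2.imwrite('pics/s2.png',s['color'])
m=cv2.inRange(s['color'],(140,140,140),(255,255,255))
u,v=proj(s,(464,163,160)).astype(int);print(u,v)
im=get_image('wrist')
"
```

```text
t5.33 pos [462.8 162.7 159.7] yaw -2.8902 j [ 6.690e-01  2.440e-01 -4.360e-01 -1.000e-03 -8.920e-01 -1.988e+00] w15.7 g59.2 F [-0.09 -0.75 -0.41] [ 0.007 -0.019 -0.012]
rotvec [-5.000e-04 -1.300e-03  8.513e-01] shift [  24.44 -266.8    -0.3 ]
357 253
```

Call:
carry_out --pt "0 0 0.17 24.5 -267 0 -1" --pt "0 0 0.34 24.5 -267 0 -1" --pt "0 0 0.51 24.5 -267 0 -1" --pt "0 0 0.68 24.5 -267 0 -1" --pt "0 0 0.85 24.5 -267 0 -1"

```text
clock: 6.05
position: [505.6, -104.8, 158.7]
ee_rot: [0.299, 0.954, -0.001, -0.001]
contact_force: [-0.1, 0.2, 0.0]
gripper_width: 15.5
grasp_force: 59.3
```

```bash
python3 -c "
from h import *
to((505.5,-101.8,147),-3.14159-0.7)"
```

```text
t6.05 pos [ 505.6 -104.8  158.7] yaw 2.5334 j [ 0.11   0.287 -0.377  0.    -0.91  -2.289] w15.5 g59.3 F [-0.09  0.16  0.02] [ 0.034  0.031 -0.017]
rotvec [-0.0022 -0.0023  0.0918] shift [ 1.78  2.36 11.75]
```

Call:
carry_out --pt "0 0 0.09 1 1.5 10 -1" --pt "0 0 0.09 1 1.5 10 -1" --pt "0 0 0.09 1 1.5 10 -1"

```text
clock: 6.42
position: [506.2, -99.7, 149.9]
ee_rot: [0.336, 0.942, -0.0, -0.001]
contact_force: [-0.3, -0.4, 0.2]
gripper_width: 15.6
grasp_force: 59.3
```

```bash
python3 -c "
from h import *
s=get_image('side');c=get_image('scene')
to((505.5,-101.8,147),-3.14159-0.7)
out=[]
for im in(s,c):
  u,v=proj(im,(505.5,-101.8,85)).astype(int);print(u-35,v-35)
  out.append(cv2.resize(im['color'][v-35:v+35,u-35:u+35],(400,400),interpolation=cv2.INTER_CUBIC))
cv2.imwrite('pics/sc3.png',np.hstack(out))"
```

```text
t6.53 pos [506.5 -99.5 150.4] yaw 2.4551 j [ 0.121  0.295 -0.39   0.    -0.885 -2.378] w15.6 g59.3 F [-0.08  0.26 -1.32] [-0.034 -0.017  0.032]
rotvec [-0.      0.0001  0.0135] shift [-0.69 -2.4   3.39]
301 162
259 169
```

View pics/sc3.png

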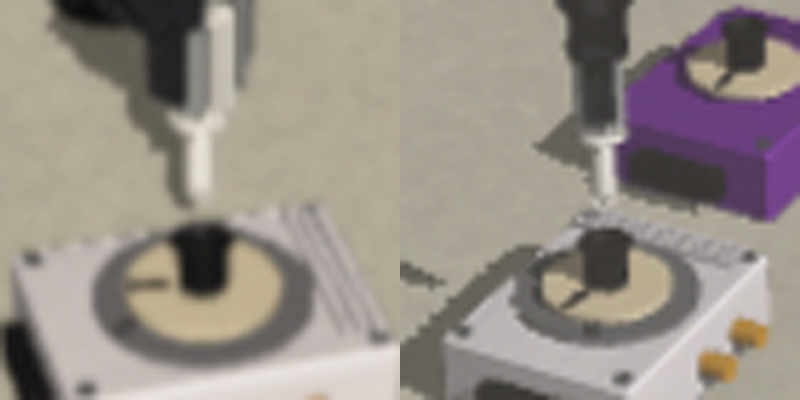

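The left half (side) shows the blade tip at crop (199,200) above the mouth at (202,230). The right half (scene) shows the tip at (206,203) and the mouth at (206,234).

```bash
cat >> h.py <<'E'
def tri(rs):
    A=np.zeros((3,3));b=np.zeros(3)
    for p,d in rs:
        d=d/np.linalg.norm(d);M=np.eye(3)-np.outer(d,d);A+=M;b+=M@p
    return np.linalg.solve(A,b)
E
python3 -c "
from h import *
s=get_image('side');c=get_image('scene')
k=70/400
T=tri([ray(s,301+199*k,162+200*k),ray(c,259+206*k,169+203*k)])
M=tri([ray(s,301+202*k,162+230*k),ray(c,259+206*k,169+234*k)])
print(T,M,T-M)
for z in(89.5,):print(onz(s,301+199*k,162+200*k,z),onz(c,259+206*k,169+203*k,z))
for z in(70.5,):print(onz(s,301+202*k,162+230*k,z),onz(c,259+206*k,169+234*k,z))
to((505.5,-101.8,147),-3.14159-0.7)"
```

```text
[505.84799592 -99.42234843  86.9468007 ] [ 504.86646237 -102.23885933   69.90616154] [ 0.98153355  2.8165109  17.04063916]
[505.76836889 -95.96842698  89.5       ] [508.67096462 -96.07930607  89.5       ]
[ 504.82013303 -102.96119889   70.5       ] [ 506.32496366 -100.04166541   70.5       ]
t6.62 pos [506.5 -99.5 150.5] yaw 2.4546 j [ 0.121  0.295 -0.39   0.    -0.885 -2.379] w15.1 g59.3 F [-0.04 -0.53 -0.11] [ 0.003 -0.023  0.005]
rotvec [0.0003 0.0003 0.0131] shift [-0.68 -2.44  3.54]
```

Call:
carry_out --pt "0 0 0 -0.7 -2.4 0 -1" --pt "0 0 0 -0.7 -2.4 10 -1" --pt "0 0 0 -0.7 -2.4 18 -1" --pt "0 0 0 -0.7 -2.4 24 -1" --pt "0 0 0 -0.7 -2.4 24 -1"

```text
clock: 7.25
position: [504.9, -102.2, 125.5]
ee_rot: [0.337, 0.941, -0.0, -0.001]
contact_force: [-0.5, 1.0, -0.8]
gripper_width: 15.3
grasp_force: 59.3
```

```bash
python3 -c "
from h import *
to((505.5,-101.8,125),-3.14159-0.7)
get_image('side')
to((505.5,-101.8,125),-3.14159-0.7)
"
```

```text
t7.25 pos [ 504.9 -102.2  125.5] yaw 2.4534 j [ 0.116  0.326 -0.421 -0.    -0.826 -2.375] w15.3 g59.3 F [-0.55  1.03 -0.78] [-0.063 -0.013 -0.016]
rotvec [-0.0012 -0.0012  0.0118] shift [-0.19  0.65  0.51]
t7.30 pos [ 505.3 -102.2  126. ] yaw 2.4534 j [ 0.116  0.325 -0.421  0.    -0.826 -2.375] w15.6 g59.3 F [ 0.88  0.31 -0.8 ] [ 0.035  0.043 -0.048]
rotvec [-0.0005 -0.0004  0.0118] shift [0.1  0.42 0.98]
```

Call:
carry_out --pt "0 0 0 0 0 1.5 -1" --pt "0 0 0 0 0 3 -1" --pt "0 0 0 0 0 4.5 -1" --pt "0 0 0 0 0 5 -1" --pt "0 0 0 0 0 5 -1"

```text
clock: 7.92
position: [505.4, -102.1, 121.3]
ee_rot: [0.337, 0.941, -0.0, -0.0]
contact_force: [1.1, -0.4, -0.2]
gripper_width: 15.3
grasp_force: 59.3
```

```bash
python3 -c "
from h import *
to((505.5,-101.8,119),-3.14159-0.7)
get_image('side')
to((505.5,-101.8,119),-3.14159-0.7)
"
```

```text
t7.92 pos [ 505.4 -102.1  121.3] yaw 2.4534 j [ 0.116  0.331 -0.426  0.    -0.813 -2.375] w15.3 g59.3 F [ 1.14 -0.41 -0.24] [-0.025  0.021 -0.031]
rotvec [-0.     -0.      0.0118] shift [0.11 0.36 2.29]
t7.97 pos [ 505.4 -102.1  121.3] yaw 2.4534 j [ 0.116  0.331 -0.426  0.    -0.813 -2.375] w15.5 g59.3 F [ 0.22 -0.02 -0.05] [ 0.049 -0.009  0.016]
rotvec [0.     0.     0.0118] shift [0.13 0.33 2.34]
```

Now stepping down 1 mm per call until contact.

Call:
carry_out --pt "0 0 0 0 0 0.5 -1" --pt "0 0 0 0 0 1 -1" --pt "0 0 0 0 0 1.5 -1" --pt "0 0 0 0 0 1.5 -1"

```text
clock: 8.48
position: [505.3, -102.2, 119.7]
ee_rot: [0.337, 0.941, -0.0, -0.0]
contact_force: [-0.7, -0.4, -0.6]
gripper_width: 15.6
grasp_force: 59.3
```

Call:
carry_out --pt "0 0 0 0 0 0.5 -1" --pt "0 0 0 0 0 1 -1" --pt "0 0 0 0 0 1 -1"

```text
clock: 8.85
position: [505.3, -102.1, 118.8]
ee_rot: [0.337, 0.941, -0.0, -0.0]
contact_force: [-0.5, -0.1, -0.2]
gripper_width: 15.3
grasp_force: 59.3
```

Call:
carry_out --pt "0 0 0 0 0 0.4 -1" --pt "0 0 0 0 0 0.8 -1" --pt "0 0 0 0 0 0.8 -1"

```text
clock: 9.22
position: [505.4, -102.1, 118.2]
ee_rot: [0.337, 0.941, 0.0, 0.0]
contact_force: [-1.0, -0.2, 1.0]
gripper_width: 15.1
grasp_force: 59.3
```

Call:
carry_out --pt "0 0 0 0 0 0.3 -1" --pt "0 0 0 0 0 0.5 -1" --pt "0 0 0 0 0 0.5 -1"

```text
clock: 9.6
position: [505.4, -102.1, 117.7]
ee_rot: [0.337, 0.941, -0.0, 0.0]
contact_force: [-0.8, -0.2, 2.1]
gripper_width: 15.5
grasp_force: 59.4
```

Call:
carry_out --pt "0 0 -0.06 0 0 0.3 -1" --pt "0 0 -0.12 0 0 0.3 -1" --pt "0 0 -0.18 0 0 0.3 -1" --pt "0 0 -0.24 0 0 0.3 -1" --pt "0 0 -0.3 0 0 0.3 -1"

```text
clock: 10.22
position: [506.0, -102.2, 117.6]
ee_rot: [0.192, 0.981, 0.0, 0.001]
contact_force: [1.3, -0.3, 2.6]
gripper_width: 15.4
grasp_force: 59.7
```

Call:
carry_out --pt "0 0 -0.06 0 0 0 -1" --pt "0 0 -0.12 0 0 0 -1" --pt "0 0 -0.18 0 0 0 -1" --pt "0 0 -0.24 0 0 0 -1"

```text
clock: 10.72
position: [506.0, -102.2, 117.6]
ee_rot: [0.073, 0.997, -0.0, 0.001]
contact_force: [-0.2, -0.1, 2.6]
gripper_width: 15.1
grasp_force: 59.7
```

Call:
carry_out --pt "0 0 -0.06 0 0 0 -1" --pt "0 0 -0.12 0 0 0 -1" --pt "0 0 -0.18 0 0 0 -1" --pt "0 0 -0.24 0 0 0 -1"

```text
clock: 11.22
position: [505.9, -102.2, 117.5]
ee_rot: [-0.047, 0.999, -0.0, 0.001]
contact_force: [-0.0, 1.1, 2.1]
gripper_width: 15.5
grasp_force: 59.6
```

Call:
carry_out --pt "0 0 -0.06 0 0 0 -1" --pt "0 0 -0.12 0 0 0 -1" --pt "0 0 -0.18 0 0 0 -1"

```text
clock: 11.6
position: [505.5, -102.2, 117.2]
ee_rot: [-0.136, 0.991, 0.0, 0.0]
contact_force: [-0.5, 0.7, -1.5]
gripper_width: 15.2
grasp_force: 59.2
```

Call:
carry_out --pt "0 0 -0.06 0 0 0 -1" --pt "0 0 -0.12 0 0 0 -1" --pt "0 0 -0.18 0 0 0 -1"

```text
clock: 11.98
position: [505.2, -102.1, 116.8]
ee_rot: [-0.225, 0.974, 0.0, -0.0]
contact_force: [-0.2, -0.3, -1.1]
gripper_width: 15.4
grasp_force: 59.3
```

Fz vanished and z dropped, so the blade fell into the slot near 0.3 rad and is carrying the screw. I'll push deeper gently.

Call:
carry_out --pt "0 0 0 0 0 0.3 -1" --pt "0 0 0 0 0 0.6 -1" --pt "0 0 0 0 0 0.6 -1"

```text
clock: 12.35
position: [505.3, -102.1, 116.5]
ee_rot: [-0.224, 0.975, 0.0, -0.0]
contact_force: [1.1, -1.0, 0.8]
gripper_width: 15.7
grasp_force: 59.3
```

Call:
carry_out --pt "0 0 0 0 0 0.3 -1" --pt "0 0 0 0 0 0.6 -1" --pt "0 0 0 0 0 0.6 -1"

```text
clock: 12.72
position: [505.4, -102.1, 116.0]
ee_rot: [-0.224, 0.975, 0.0, -0.0]
contact_force: [0.9, 0.1, -0.9]
gripper_width: 15.2
grasp_force: 59.3
```

Call:
carry_out --pt "0 0 0 0 0 0.8 -1" --pt "0 0 0 0 0 1.6 -1" --pt "0 0 0 0 0 1.6 -1"

```text
clock: 13.1
position: [505.3, -102.1, 114.3]
ee_rot: [-0.224, 0.975, 0.0, -0.0]
contact_force: [-0.7, 0.3, -0.1]
gripper_width: 15.3
grasp_force: 59.3
```

Call:
carry_out --pt "0 0 0 0 0 0.8 -1" --pt "0 0 0 0 0 1.6 -1" --pt "0 0 0 0 0 1.7 -1" --pt "0 0 0 0 0 1.7 -1"

```text
clock: 13.6
position: [505.4, -102.1, 112.7]
ee_rot: [-0.224, 0.975, 0.0, -0.0]
contact_force: [0.2, 1.0, -0.1]
gripper_width: 15.4
grasp_force: 59.3
```

```bash
python3 -c "
from h import *
to((505.5,-101.8,112.3),-2.69)
get_image('side')
to((505.5,-101.8,112.3),-2.69)
"
```

```text
t13.60 pos [ 505.4 -102.1  112.7] yaw -2.6898 j [ 0.116  0.343 -0.436 -0.    -0.792 -1.235] w15.4 g59.3 F [ 0.2   1.03 -0.05] [ 0.019  0.014 -0.007]
rotvec [ 0.     -0.      0.0002] shift [-0.27  0.26  0.4 ]
t13.65 pos [ 505.4 -102.1  112.7] yaw -2.6898 j [ 0.116  0.343 -0.436  0.    -0.792 -1.235] w15.2 g59.3 F [ 0.76 -0.24  0.19] [-0.005 -0.02  -0.025]
rotvec [-0.      0.      0.0002] shift [-0.25  0.26  0.44]
```

Call:
carry_out --pt "0 0 -0.1 0 0 0.3 -1" --pt "0 0 -0.2 0 0 0.3 -1" --pt "0 0 -0.3 0 0 0.3 -1" --pt "0 0 -0.4 0 0 0.3 -1" --pt "0 0 -0.5 0 0 0.3 -1"

```text
clock: 14.28
position: [505.5, -102.2, 112.6]
ee_rot: [-0.46, 0.888, -0.0, 0.0]
contact_force: [0.6, -0.4, -0.7]
gripper_width: 15.6
grasp_force: 59.3
```

Call:
carry_out --pt "0 0 -0.08 0 0 0 -1" --pt "0 0 -0.16 0 0 0 -1" --pt "0 0 -0.24 0 0 0 -1" --pt "0 0 -0.32 0 0 0 -1"

```text
clock: 14.78
position: [505.5, -102.2, 112.6]
ee_rot: [-0.595, 0.804, -0.0, 0.0]
contact_force: [-0.0, -0.0, 0.1]
gripper_width: 15.2
grasp_force: 59.3
```

```bash
cat > look.py <<'E'
from h import *
C=np.array([505.4,-102.1])
to((505.4,-102.1,112.4),-2.69)
for n in("side","scene","wrist"):
  f=n=="wrist";im=get_image(n);g=im["color"].max(2).astype(np.float32)
  a=np.arange(-1.2,1.9,0.02)
  L=lambda r,z:np.array([g[int(round(v)),int(round(u))] if 0<=v<480 and 0<=u<640 else 255 for u,v in(proj(im,(C[0]+r*np.cos(t),C[1]+r*np.sin(t),z),f) for t in a)])
  A=np.mean([L(r,49) for r in(18,20,22,24,26,28)],0);B=np.mean([L(r,46) for r in(33,35,37,39)],0)
  print(n);print("ptr",[(round(a[i],2),int(A[i])) for i in range(len(a)) if A[i]<np.median(A)*.75])
  print("idx",[(round(a[i],2),int(B[i])) for i in range(len(a)) if B[i]<np.median(B)*.85])
E
python3 look.py
```

```text
t14.78 pos [ 505.5 -102.2  112.6] yaw -1.8672 j [ 0.116  0.343 -0.436  0.    -0.791 -0.412] w15.2 g59.3 F [-0.02 -0.    0.13] [-0.069 -0.061 -0.007]
rotvec [-4.000e-04  2.000e-04  8.228e-01] shift [-0.07  0.13  0.15]
side
ptr [(np.float64(-1.2), 53), (np.float64(-1.18), 50), (np.float64(-1.16), 52), (np.float64(-1.14), 53), (np.float64(-1.12), 53), (np.float64(-1.1), 66), (np.float64(-1.08), 83), (np.float64(-1.06), 91), (np.float64(-1.04), 97), (np.float64(-1.02), 97), (np.float64(-1.0), 119), (np.float64(-0.98), 119), (np.float64(-0.96), 127), (np.float64(0.44), 129), (np.float64(0.46), 116), (np.float64(0.48), 114), (np.float64(0.5), 109), (np.float64(0.52), 110), (np.float64(0.54), 110), (np.float64(0.56), 113), (np.float64(0.58), 118), (np.float64(0.6), 118), (np.float64(0.62), 129), (np.float64(0.64), 134), (np.float64(0.66), 134)]
idx [(np.float64(-1.2), 85), (np.float64(-1.18), 94), (np.float64(0.56), 96), (np.float64(0.58), 95), (np.float64(0.6), 89), (np.float64(0.62), 94), (np.float64(0.64), 91), (np.float64(0.66), 88), (np.float64(0.68), 84), (np.float64(0.7), 84), (np.fl
[... 3107 characters left out ...]
(0.66), 52), (np.float64(0.68), 52), (np.float64(0.7), 52), (np.float64(0.72), 51), (np.float64(0.74), 50), (np.float64(0.76), 51), (np.float64(0.78), 52), (np.float64(0.8), 52), (np.float64(0.82), 41), (np.float64(0.84), 26), (np.float64(0.86), 14), (np.float64(0.88), 7), (np.float64(0.9), 14), (np.float64(0.92), 36), (np.float64(0.94), 56), (np.float64(1.6), 50), (np.float64(1.62), 29), (np.float64(1.64), 10), (np.float64(1.66), 9), (np.float64(1.68), 20), (np.float64(1.7), 34), (np.float64(1.72), 48), (np.float64(1.74), 50), (np.float64(1.76), 54), (np.float64(1.78), 52), (np.float64(1.8), 50), (np.float64(1.82), 52), (np.float64(1.84), 52), (np.float64(1.86), 53), (np.float64(1.88), 51)]
```

Pointer is at about 0.49 against the index at about 0.685. I'll turn another 0.18.

Call:
carry_out --pt "0 0 -0.06 0 0 0 -1" --pt "0 0 -0.12 0 0 0 -1" --pt "0 0 -0.18 0 0 0 -1" --pt "0 0 -0.18 0 0 0 -1"

```text
clock: 15.42
position: [505.5, -102.2, 112.5]
ee_rot: [-0.663, 0.748, -0.0, 0.0]
contact_force: [0.6, -1.0, -0.5]
gripper_width: 15.5
grasp_force: 59.3
```

```bash
python3 -c "
from h import *
to((505.4,-102.1,112.4),-1.68)
o=[]
for n in('side','scene'):
  im=get_image(n)
  u,v=proj(im,(520,-95,46)).astype(int);print(u-25,v-25)
  o.append(cv2.resize(im['color'][v-25:v+25,u-25:u+25],(400,400),interpolation=cv2.INTER_CUBIC))
cv2.imwrite('pics/sc4.png',np.hstack(o))"; python3 look.py | sed 's/np.float64(\([-0-9.]*\))/\1/g' | grep -A1 -E 'side|scene' | cut -c1-600
```

```text
t15.43 pos [ 505.5 -102.2  112.5] yaw -1.6915 j [ 0.116  0.343 -0.436  0.    -0.791 -0.236] w15.5 g59.3 F [ 0.59 -1.04 -0.52] [-0.107 -0.12  -0.023]
rotvec [-0.0004 -0.     -0.0115] shift [-0.05  0.12  0.11]
304 188
267 195
side
ptr [(-1.2, 52), (-1.18, 49), (-1.16, 51), (-1.14, 52), (-1.12, 52), (-1.1, 65), (-1.08, 82), (-1.06, 90), (-1.04, 97), (-1.02, 97), (-1.0, 119), (-0.98, 119), (-0.96, 126), (0.48, 137), (0.5, 128), (0.52, 123), (0.54, 123), (0.56, 114), (0.58, 113), (0.6, 113), (0.62, 109), (0.64, 110), (0.66, 110), (0.68, 121), (0.7, 121), (0.72, 132), (0.74, 132)]
--
scene
ptr [(-1.2, 106), (-1.18, 108), (-1.16, 106), (-1.14, 106), (-1.12, 106), (-1.1, 106), (-1.08, 106), (-1.06, 107), (-1.04, 109), (-1.02, 113), (-1.0, 117), (-0.98, 122), (-0.96, 123), (-0.94, 123), (-0.92, 123), (-0.9, 123), (-0.88, 123), (-0.86, 123), (-0.84, 123), (0.48, 121), (0.5, 101), (0.52, 93), (0.54, 93), (0.56, 85), (0.58, 85), (0.6, 85), (0.62, 97), (0.64, 109), (0.66, 121), (0.68, 135)]
```

View pics/sc4.png

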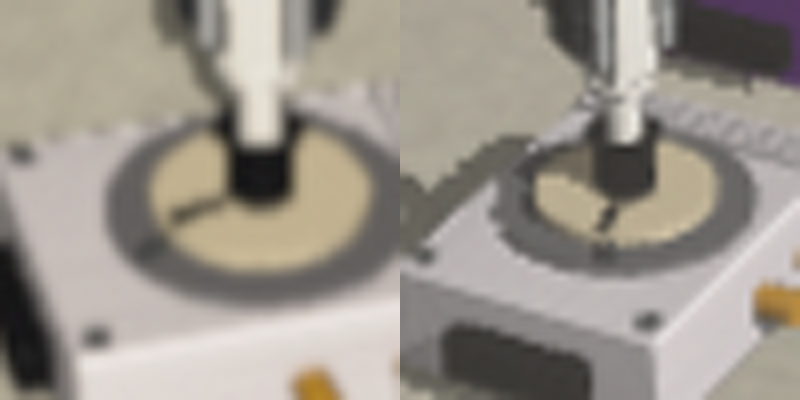

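Both halves show the pointer slightly clockwise of the index: the scene tip is at (607,222) and the index at (603,250), with the dial centre at about (625,185). I'll turn another 0.09.

Call:
carry_out --pt "0 0 -0.05 0 0 0 -1" --pt "0 0 -0.09 0 0 0 -1" --pt "0 0 -0.09 0 0 0 -1"

```text
clock: 16.05
position: [505.5, -102.2, 112.5]
ee_rot: [-0.696, 0.718, -0.0, 0.0]
contact_force: [0.5, 0.1, -0.4]
gripper_width: 15.2
grasp_force: 59.3
```

```bash
cat > look2.py <<'E'
from h import *
C=np.array([505.4,-102.1]);to((505.4,-102.1,112.4),-1.6)
for n in("side","scene","wrist"):
  f=n=="wrist";im=get_image(n);g=cv2.resize(im["color"],None,fx=4,fy=4,interpolation=cv2.INTER_CUBIC).max(2).astype(int)
  a=np.arange(0.3,1.1,0.04)
  L=lambda r,z:np.array([g[tuple((np.clip(proj(im,(C[0]+r*np.cos(t),C[1]+r*np.sin(t),z),f)[::-1]*4+1.5,0,1900)).astype(int))] for t in a])
  print(n);print("a  ",*(a*100).round().astype(int))
  for r,z in((18,49),(22,49),(26,49),(34,46),(37,46),(40,46)):print(r,*L(r,z))
E
python3 look2.py
```

```text
t16.05 pos [ 505.5 -102.2  112.5] yaw -1.6006 j [ 0.116  0.343 -0.436  0.    -0.791 -0.146] w15.2 g59.3 F [ 0.53  0.09 -0.39] [-0.18  -0.221 -0.002]
rotvec [-0.0004 -0.     -0.0006] shift [-0.05  0.14  0.1 ]
side
a   30 34 38 42 46 50 54 58 62 66 70 74 78 82 86 90 94 98 102 106
18 187 184 176 164 164 150 133 133 114 104 103 104 116 123 141 145 161 168 179 185
22 190 190 187 183 173 161 143 127 115 114 109 113 124 127 147 166 176 186 190 191
26 194 193 191 187 181 174 164 147 129 116 113 121 135 155 170 177 186 192 192 193
34 99 101 100 100 101 102 100 99 96 91 87 97 103 106 118 124 128 129 142 143
37 99 99 99 99 99 98 96 94 85 80 74 73 77 81 90 100 103 106 105 107
40 97 98 98 99 98 98 98 95 92 85 75 73 75 84 91 97 98 98 100 98
scene
a   30 34 38 42 46 50 54 58 62 66 70 74 78 82 86 90 94 98 102 106
18 172 184 180 166 149 112 98 93 94 99 105 112 121 130 140 147 157 166 173 164
22 191 191 179 171 142 122 86 77 78 108 128 147 165 172 179 183 183 185 186 186
26 185 186 192 190 164 148 106 84 65 97 127 178 186 185 187 186 187 186 186 186
34 143 137 146 139 147 149 136 136 142 148 157 164 170 172 175 177 173 168 185 190
37 108 113 112 123 124 120 112 115 110 100 101 118 140 141 145 142 147 141 146 147
40 105 103 103 106 110 112 94 84 86 87 86 99 108 118 120 119 115 113 123 119
wrist
a   30 34 38 42 46 50 54 58 62 66 70 74 78 82 86 90 94 98 102 106
18 174 101 106 115 137 191 74 2 17 16 16 13 21 67 86 92 75 75 79 79
22 185 183 194 122 87 177 174 15 11 8 100 193 159 79 47 39 12 12 20 85
26 185 185 185 189 175 119 162 19 17 22 53 53 56 51 56 55 55 44 12 9
34 82 86 87 85 85 74 46 41 35 23 56 69 87 28 53 52 56 51 48 52
37 84 87 86 83 85 81 37 42 45 31 58 4 10 15 10 44 54 54 52 58
40 85 86 84 82 85 85 88 88 91 22 59 13 13 9 12 5 48 53 56 52
```

Call:
carry_out --pt "0 0 -0.03 0 0 0 -1" --pt "0 0 -0.05 0 0 0 -1" --pt "0 0 -0.05 0 0 0 -1" --pt "0 0 -0.05 0 0 0 -1"

```text
clock: 16.7
position: [505.5, -102.1, 112.5]
ee_rot: [0.714, -0.7, 0.0, -0.0]
contact_force: [1.4, -0.7, 1.0]
gripper_width: 15.6
grasp_force: 59.3
```

```bash
python3 look2.py
```

```text
t16.70 pos [ 505.5 -102.1  112.5] yaw -1.5499 j [ 0.116  0.343 -0.436  0.    -0.791 -0.095] w15.6 g59.3 F [ 1.36 -0.7   0.99] [-0.111 -0.329 -0.025]
rotvec [-0.0003 -0.      0.0501] shift [-0.05  0.08  0.06]
side
a   30 34 38 42 46 50 54 58 62 66 70 74 78 82 86 90 94 98 102 106
18 188 185 178 166 166 152 135 135 118 109 110 110 120 127 143 147 162 168 178 183
22 190 190 187 184 174 162 142 123 107 105 98 104 117 124 145 165 175 186 190 191
26 194 193 190 187 181 175 165 146 124 106 98 102 117 143 162 173 184 191 192 193
34 97 99 100 99 100 101 100 98 94 90 87 97 104 108 119 123 128 130 143 144
37 99 98 98 98 98 98 96 94 85 80 76 76 77 81 89 100 103 107 105 107
40 97 98 98 99 98 97 97 95 92 84 74 73 75 84 90 96 97 98 100 99
scene
a   30 34 38 42 46 50 54 58 62 66 70 74 78 82 86 90 94 98 102 106
18 170 181 177 167 155 127 115 107 104 105 108 114 122 131 141 147 157 166 173 164
22 191 190 178 170 143 124 91 82 82 106 124 141 162 170 178 182 182 185 186 186
26 185 186 193 190 165 149 107 86 67 85 106 150 162 176 187 187 188 187 185 184
34 142 137 145 138 146 149 136 135 141 147 157 164 170 172 175 177 174 169 187 191
37 107 112 112 123 125 121 113 115 110 100 101 118 139 141 146 144 147 141 148 149
40 104 103 103 105 110 114 94 84 86 88 87 99 107 118 120 119 114 112 123 119
wrist
a   30 34 38 42 46 50 54 58 62 66 70 74 78 82 86 90 94 98 102 106
18 184 160 119 93 82 191 114 11 12 20 6 15 20 4 52 84 101 80 74 77
22 187 187 190 70 89 77 179 111 2 19 30 191 197 174 104 43 41 25 7 6
26 183 186 186 186 187 105 107 151 7 19 37 69 55 55 58 54 53 54 51 18
34 86 85 85 82 84 53 41 41 36 30 57 67 87 89 62 27 57 53 53 58
37 82 88 87 86 88 88 43 37 39 27 58 76 39 9 16 18 27 56 54 55
40 82 84 87 82 85 86 91 85 87 19 55 77 15 15 13 14 8 37 51 53
```

Call:
carry_out --pt "0 0 -0.03 0 0 0 -1" --pt "0 0 -0.03 0 0 0 -1" --pt "0 0 -0.03 0 0 0 -1" --pt "0 0 -0.03 0 0 0 -1"

```text
clock: 17.35
position: [505.5, -102.1, 112.5]
ee_rot: [0.725, -0.689, 0.0, -0.0]
contact_force: [1.1, 0.0, 0.6]
gripper_width: 15.1
grasp_force: 59.3
```

```bash
python3 look2.py | tail -9
```

```text
40 105 104 104 106 110 113 94 84 85 87 87 99 107 119 121 119 114 113 124 120
wrist
a   30 34 38 42 46 50 54 58 62 66 70 74 78 82 86 90 94 98 102 106
18 184 182 183 187 191 176 89 27 14 24 15 37 38 15 13 69 83 95 76 76
22 185 184 189 172 80 86 101 129 6 17 11 47 188 196 172 70 46 44 16 9
26 187 184 183 185 186 183 133 181 11 15 12 115 64 54 55 54 56 57 57 41
34 81 88 85 86 83 47 42 42 32 39 55 70 87 84 86 28 47 56 54 54
37 83 83 86 87 88 71 39 42 37 35 54 74 88 8 10 14 11 42 53 54
40 83 86 88 83 84 84 86 86 86 21 54 71 83 13 14 8 7 10 45 51
```

Call:
carry_out --pt "0 0 0.06 0 0 0 -1" --pt "0 0 0.06 0 0 -3 -1" --pt "0 0 0.06 0 0 -9 -1" --pt "0 0 0.06 0 0 -25 -1" --pt "0 0 0.06 0 0 -48 -1"

```text
clock: 18.12
position: [504.0, -102.1, 160.4]
ee_rot: [-0.704, 0.71, 0.001, -0.001]
contact_force: [0.4, 0.3, -0.9]
gripper_width: 15.3
grasp_force: 59.2
```

Call:
carry_out --pt "0 0 0 0 0 0 -1" --pt "0 0 0 0 0 0 -1"

```text
clock: 18.38
position: [504.4, -102.1, 159.8]
ee_rot: [-0.704, 0.71, 0.001, -0.001]
contact_force: [0.7, -0.1, -1.5]
gripper_width: 15.2
grasp_force: 59.3
```

```bash
python3 look2.py;python3 -c "
from h import *
to((464.3,163.5,160),-2.889)"
```

```text
t18.38 pos [ 504.4 -102.1  159.8] yaw -1.5799 j [ 0.116  0.282 -0.381 -0.001 -0.91  -0.124] w15.2 g59.3 F [ 0.69 -0.08 -1.51] [0.041 0.044 0.022]
rotvec [0.0019 0.0003 0.0201] shift [ 3.000e-02 -1.060e+00  4.742e+01]
side
a   30 34 38 42 46 50 54 58 62 66 70 74 78 82 86 90 94 98 102 106
18 192 189 184 178 178 171 160 160 144 130 127 123 126 131 144 148 162 168 179 184
22 189 189 187 184 176 164 145 127 113 112 106 110 122 128 147 165 175 185 189 191
26 193 193 192 189 185 179 170 152 130 112 103 106 119 143 163 173 184 191 191 192
34 98 99 99 99 100 101 99 98 96 91 87 96 103 107 119 123 128 130 142 143
37 98 98 98 98 98 98 97 94 86 80 76 75 78 83 91 101 104 108 106 107
40 96 97 97 98 98 99 99 95 91 83 74 72 74 85 91 97 98 99 99 99
scene
a   30 34 38 42 46 50 54 58 62 66 70 74 78 82 86 90 94 98 102 106
18 169 181 177 167 156 131 115 102 93 89 91 99 112 126 139 146 157 166 174 164
22 191 191 178 169 142 126 103 95 88 80 86 100 139 160 176 183 182 186 186 186
26 186 187 193 191 167 152 113 95 73 87 106 147 161 177 188 188 188 188 186 185
34 143 137 146 139 146 147 139 151 150 137 143 15
[... 191 characters left out ...]
20
wrist
a   30 34 38 42 46 50 54 58 62 66 70 74 78 82 86 90 94 98 102 106
18 182 181 180 180 189 177 134 73 16 12 13 20 52 71 19 0 15 9 15 17
22 180 185 190 144 92 86 139 190 49 9 7 110 189 185 184 184 184 183 185 182
26 178 180 182 180 182 151 144 169 74 3 28 169 184 180 180 180 187 183 184 185
34 82 85 84 81 79 78 37 45 37 27 57 66 85 83 87 86 86 82 83 87
37 82 85 84 85 80 84 55 43 44 30 55 74 83 89 83 88 84 84 87 86
40 85 79 84 79 85 87 83 83 78 23 57 75 82 84 81 78 78 78 80 78
t18.52 pos [ 504.6 -102.2  159.5] yaw -1.5799 j [ 0.116  0.283 -0.38  -0.    -0.91  -0.125] w15.3 g59.3 F [ 0.83 -0.39 -0.48] [-0.025  0.026 -0.027]
rotvec [ 0.002  -0.0016  1.3091] shift [-265.29   42.73   -0.44]
```

Call:
carry_out --pt "0 0 0.18 -265 42.7 0 -1" --pt "0 0 0.36 -265 42.7 0 -1" --pt "0 0 0.54 -265 42.7 0 -1" --pt "0 0 0.72 -265 42.7 0 -1" --pt "0 0 0.9 -265 42.7 0 -1"

```text
clock: 19.15
position: [464.7, 163.0, 160.0]
ee_rot: [-0.357, 0.934, -0.0, -0.0]
contact_force: [0.2, 0.3, -0.5]
gripper_width: 15.3
grasp_force: 59.3
```

Call:
carry_out --pt "0 0 0.18 0 0 0 -1" --pt "0 0 0.36 0 0 0 -1" --pt "0 0 0.409 0 0 0 -1" --pt "0 0 0.409 0 0 0 -1" --pt "0 0 0.409 0 0 0 -1"

```text
clock: 19.77
position: [465.3, 161.2, 160.1]
ee_rot: [-0.163, 0.987, -0.0, -0.0]
contact_force: [0.7, -0.0, -0.7]
gripper_width: 15.6
grasp_force: 59.3
```

```bash
python3 -c "
from h import *
to((464.3,163.5,120),-2.889)
get_image('side')
to((464.3,163.5,120),-2.889)"
```

```text
t19.77 pos [465.3 161.2 160.1] yaw -2.8143 j [ 0.664  0.246 -0.432 -0.    -0.893 -1.907] w15.6 g59.3 F [ 0.7  -0.01 -0.67] [-0.032  0.018  0.016]
rotvec [-0.0003 -0.0008  0.0747] shift [ 0.2   2.56 40.08]
t19.82 pos [465.4 161.2 160.2] yaw -2.8145 j [ 0.664  0.246 -0.432 -0.    -0.893 -1.908] w15.4 g59.3 F [-0.43 -0.61 -0.58] [-0.016 -0.003 -0.007]
rotvec [-0.0002 -0.0005  0.0745] shift [ 0.27  2.56 40.18]
```

Call:
carry_out --pt "0 0 0.075 0.2 2.5 20 -1" --pt "0 0 0.075 0.2 2.5 40 -1" --pt "0 0 0.075 0.2 2.5 40 -1" --pt "0 0 0.075 0.2 2.5 40 -1"

```text
clock: 20.32
position: [465.0, 163.8, 121.1]
ee_rot: [-0.126, 0.992, 0.0, 0.001]
contact_force: [-0.5, 0.8, -0.9]
gripper_width: 15.3
grasp_force: 59.2
```

```bash
python3 -c "
from h import *
get_image('side')
to((464.3,163.5,66.5),-2.889)"
```

```text
t20.38 pos [465.1 163.9 121.3] yaw -2.8896 j [ 0.669  0.297 -0.48   0.    -0.792 -1.988] w15.1 g59.2 F [ 0.23  0.71 -0.36] [0.015 0.027 0.032]
rotvec [ 0.0004  0.0016 -0.0006] shift [ 0.96 -0.23 54.77]
```

Call:
carry_out --pt "0 0 0 0.7 -0.2 10 -1" --pt "0 0 0 0.7 -0.2 18 -1" --pt "0 0 0 0.7 -0.2 24 -1" --pt "0 0 0 0.7 -0.2 30 -1" --pt "0 0 0 0.7 -0.2 30 -1"

```text
clock: 21.0
position: [463.6, 163.1, 89.8]
ee_rot: [-0.125, 0.992, -0.0, -0.001]
contact_force: [-0.0, -0.1, 1.1]
gripper_width: 15.3
grasp_force: 59.2
```

```bash
python3 -c "
from h import *
get_image('side')
to((464.3,163.5,66.5),-2.889)"
```

```text
t21.05 pos [463.8 163.2  90.2] yaw -2.8899 j [ 0.669  0.341 -0.516  0.    -0.714 -1.989] w15.4 g59.2 F [ 0.13 -0.75 -0.37] [ 0.012  0.029 -0.016]
rotvec [-0.0002 -0.0004 -0.0009] shift [-0.52  0.18 23.71]
```

In the hole with no side force, so I'll continue down.

Call:
carry_out --pt "0 0 0 -0.2 0 8 -1" --pt "0 0 0 -0.2 0 15 -1" --pt "0 0 0 -0.2 0 20 -1" --pt "0 0 0 -0.2 0 23 -1" --pt "0 0 0 -0.2 0 23 -1"

```text
clock: 21.68
position: [464.0, 163.2, 67.2]
ee_rot: [-0.125, 0.992, -0.0, -0.0]
contact_force: [-0.2, -0.3, 0.1]
gripper_width: 15.3
grasp_force: 59.2
```

```bash
python3 -c "
from h import *
get_image('side')
to((464.3,163.5,66.5),-2.889)"
```

```text
t21.73 pos [464.1 163.3  67.4] yaw -2.8899 j [ 0.669  0.378 -0.538  0.    -0.655 -1.988] w15.2 g59.2 F [-0.48 -0.26 -0.3 ] [ 0.027  0.018 -0.022]
rotvec [-0.     -0.     -0.0009] shift [-0.24  0.1   0.87]
```

Less than 1 mm remains. I'll bring it to contact and release to a half-open gripper.

Call:
carry_out --pt "0 0 0 0 0 0.7 -1" --pt "0 0 0 0 0 0.7 -1" --pt "0 0 0 0 0 0.7 -1"

```text
clock: 22.1
position: [464.1, 163.3, 66.8]
ee_rot: [-0.126, 0.992, 0.0, 0.0]
contact_force: [1.2, -0.1, -1.4]
gripper_width: 15.4
grasp_force: 59.3
```

Call:
carry_out --pt "0 0 0 0 0 0 -0.2" --pt "0 0 0 0 0 0 -0.1" --pt "0 0 0 0 0 0 0" --pt "0 0 0 0 0 0 0" --pt "0 0 0 0 0 0 0"

```text
clock: 22.72
position: [464.1, 163.3, 66.7]
ee_rot: [-0.125, 0.992, -0.0, 0.0]
contact_force: [0.3, -0.2, 0.5]
gripper_width: 42.7
grasp_force: 0.0
```

Call:
carry_out --pt "0 0 0 0 0 -30 0" --pt "0 0 0 0 0 -80 0" --pt "0 0 0 0 0 -140 0" --pt "0 0 0 0 0 -140 0" --pt "0 0 0 0 0 -140 0"

```text
clock: 23.35
position: [463.5, 163.1, 206.4]
ee_rot: [-0.125, 0.992, 0.0, -0.0]
contact_force: [0.2, 0.2, 0.4]
gripper_width: 42.6
grasp_force: 0.0
```

```bash
python3 -c "
from h import *
im=get_image('wrist');s=get_image('side')
to((464.3,163.5,66.5),-2.889)
u,v=proj(im,(466,162,80),True).astype(int);a=im['color'][v-60:v+90,u-75:u+75]
b=s['color'][180:330,270:420]
cv2.imwrite('pics/end.png',cv2.resize(np.hstack([a,b]),(800,400),interpolation=cv2.INTER_CUBIC))"
```

```text
t23.45 pos [463.2 162.8 205.2] yaw -2.8902 j [ 0.669  0.194 -0.371 -0.    -1.009 -1.988] w42.7 g0.0 F [ 0.14  0.63 -0.05] [ 0.031 -0.024 -0.051]
rotvec [-0.001  -0.0031 -0.0012] shift [ -1.7    0.58 138.69]
```

View pics/end.png

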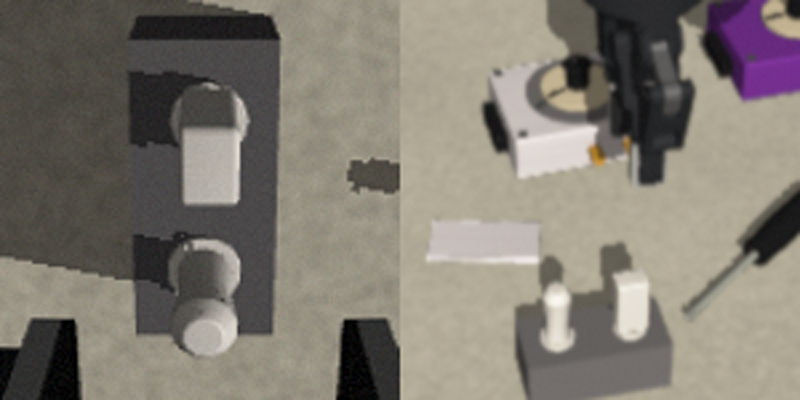

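The tuner stands upright in its hole with the flange on the stand and the hex tool untouched. The gripper is clear, and the pointer lines up with the index at (545,100) in the side half.

```bash
python3 -c "
from bench import *
print(job_done())"
```

```text
the job is handed in; nothing more can be done
None
```

I handed the job in at about 23.5 s. By the camera views, the pointer is within about 0.03 rad (0.8 mm) of the index and the tuner is back upright and fully down in its own hole; the hand-in gave no verdict.

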